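# Set a walk on the town-map exhibit

## Task

On the museum's town map, set the walk from the church to the windmill: with the fingertips gently press the button on the church's block well down and let it come back up, then do the same with the button on the windmill's block, and draw back. Do not touch the school or barn blocks, do not lift, tip or push any block out of its place, and leave the other things on the table where they are.

Things in the scene. Friction and masses are not known exactly. Their poses are not given: they have to be found in the camera images.
- church: Loose dark wooden block, 100 (x) x 140 (y) x 20 mm high, 0.7 kg, with a plain wooden model church: gabled nave with a square tower and pointed spire at its +x end, 72 x 34 mm; spire tip 86 mm above the table. Origin: centre of the underside, z up; the model is centred 34 mm to +y, the push button 45 mm to -y.
- church_button_top (a point): Centre of the top face of the church block's push button: a round aluminium cap 24 mm across that stands 12 mm out of a black collar 40 mm across; when released, its top is 44 mm above the table. The model begins 54 mm or more from the button's centre.
- church_button (a joint): How far the church button is pressed down: 0 released, 0.008 m fully down; a press counts from 0.005 m. A spring returns it: about 1.8 N starts it moving, 4.4 N holds it at 5 mm, 6 N fully down.
- windmill: Loose dark wooden block, 100 (x) x 140 (y) x 20 mm high, 0.7 kg, with a plain wooden model windmill: a round tapering tower (40 mm across at the foot) with a cap and four thin sails in an X on its +x side; topmost point 78 mm above the table. Origin: centre of the underside, z up; the model is centred 34 mm to +y, the push button 45 mm to -y.
- windmill_button_top (a point): Centre of the top face of the windmill block's push button: a round aluminium cap 24 mm across that stands 12 mm out of a black collar 40 mm across; when released, its top is 44 mm above the table. The model begins 54 mm or more from the button's centre.
- windmill_button (a joint): How far the windmill button is pressed down: 0 released, 0.008 m fully down; a press counts from 0.005 m. A spring returns it: about 1.8 N starts it moving, 4.4 N holds it at 5 mm, 6 N fully down.
- school: Loose dark wooden block, 100 (x) x 140 (y) x 20 mm high, 0.7 kg, with a plain wooden model school: a long gabled house (76 x 34 mm) with a small square bell turret in the middle of its ridge, no spire; 69 mm high above the table. Origin: centre of the underside, z up; the model is centred 34 mm to +y, the push button 45 mm to -y.
- school_button_top (a point): Centre of the top face of the school block's push button: a round aluminium cap 24 mm across that stands 12 mm out of a black collar 40 mm across; when released, its top is 44 mm above the table. The model begins 54 mm or more from the button's centre.
- school_button (a joint): How far the school button is pressed down: 0 released, 0.008 m fully down; a press counts from 0.005 m. A spring returns it: about 1.8 N starts it moving, 4.4 N holds it at 5 mm, 6 N fully down.
- barn: Loose dark wooden block, 100 (x) x 140 (y) x 20 mm high, 0.7 kg, with a plain wooden model barn: a broad gabled house (48 x 46 mm) with a plain round silo (24 mm across) standing at its +x end; 70 mm high above the table. Origin: centre of the underside, z up; the model is centred 34 mm to +y, the push button 45 mm to -y.
- barn_button_top (a point): Centre of the top face of the barn block's push button: a round aluminium cap 24 mm across that stands 12 mm out of a black collar 40 mm across; when released, its top is 44 mm above the table. The model begins 54 mm or more from the button's centre.
- barn_button (a joint): How far the barn button is pressed down: 0 released, 0.008 m fully down; a press counts from 0.005 m. A spring returns it: about 1.8 N starts it moving, 4.4 N holds it at 5 mm, 6 N fully down.
- weight: Brass map weight, a cylinder 36 mm across and 30 mm high, among the blocks. Origin: centre of its underside.
- stamp: Wooden rubber-stamp, round, 34 mm across and 56 mm high with a waisted handle, among the blocks. Origin: centre of its underside.
- magnifier: Hand magnifier lying flat on the right, lens 93 mm across with a 100 mm black handle along its -x; 16 mm high. Origin: under the lens centre.
- batten: Dark wooden batten, 40 x 340 x 35 mm high, lying along the map's far edge. Origin: centre of its underside.
- parcel: Wrapped parcel, 90 x 180 x 55 mm high, far right. Origin: centre of its underside.
- mug: White mug, 80 mm across, 90 mm high, on the left. Origin: centre of its underside.
- notebook: Green notebook, 150 x 110 x 16 mm, on the left. Origin: centre of its underside.
Things that resemble listed ones, but are neither listed nor needed, are in the scene too. What is shaped like the barn but green or purple is not meant.

How it is judged:
By the outcome, as a careful person would: the job done as asked, in the order asked, and still so for the second after the job is handed in, with the robot touching nothing.
It also fails if it takes over 40 s, if anything falls off the work surface, if the arm or the gripper's body presses on something with over 40 N, if the wrist force passes 120 N, or if a joint passes its speed limit or range.

## Robot

A 6-joint arm with a two-finger parallel gripper is mounted at the origin on the work surface. World frame = base frame: x ahead of the robot, y to its left, z up, the work surface at z = 0. Lengths are in m, angles in degrees, forces in N, time in s.
With the tool pointing down it reaches from about 0.3 to 0.75 m from the base axis. Payload 8.5 kg.
Tool frame: the origin (TCP) lies between the finger pads; the fingertips stand env.finger_overhang ahead of it and the grasp point (between the pads) lies 2 mm behind it (env.finger_overhang is the distance from the TCP to the fingertips, in m); z points along the fingers, y is the line along which they close (so a half turn about z gives the same grasp; the last joint's range is limited). The gripper opens to 85 mm and grips with 20 to 120 N. Pads are 22 mm wide; open, the fingers measure 114 mm over their backs; the gripper's body (76 mm by 85 mm) begins 54 mm behind the grasp point. The pads swing forward as they close: fully open they stand 13 mm farther back than shut.
Start: joints at [59.628, 21.807, 74.336, -0, 83.858, -12.336], TCP at [0.17, 0.523, 0.248] pointing down, gripper open.
Joint ranges: [-178.18, 178.18], [-50.72, 133.34], [12.68, 142.11], [-81.47, 261.47], [9.98, 163.14], [-165.26, 165.26]. Speed limits (degrees/s): [136.94, 136.94, 180, 180, 180, 180].

## Interface

Orientations are given as a 3x3 rotation matrix whose columns are the frame's x, y, z axes.
In Python, from rig import env gives the robot as it stands. The module is installed in compiled form; this text tells all that it offers.
- The arm moves only by the tool jog_arm, never from a script. Its arguments are lists of equal length, an entry for each row: "hand": the finger opening in m, from 0 to 0.0854; "travel": the shift along the world's x, y, z in m, a list of three; "yaw": the turn about the world's z in rad. A call has exactly 5 rows; each row shifts and turns the commanded pose from where the row before left it; what a row does not reach is not made up. A row lasts 1/8 s, in which the tool goes at most 62.5 mm and 10.7 degrees, less where a joint would pass 70% of its speed; a pose out of reach is approached as far as the arm can. A call is refused whole if a number of a shift passes 0.0625 or a number of a turn 0.188, either way. A call with a gripper value outside its range is refused whole. The fingers move at their own pace and stop on an object; "grip_force" is the grip in N (left out, the last holds). Time passes only in rows, so rows that do not move let the fingers close, or fill a call up. It gives the time, the measured TCP pose, the force, the opening and the grip force at its end, in the units of the state.
- env.observe(): the state, without advancing time (a new reading comes with each control period).
- env.get_image(name): name is "scene" or "side" or "wrist"; returns the picture (384x512x3 uint8, red, green, blue); there is no depth.
- env.calibration(name): a dict with "fx", "fy", "cx", "cy" (pixels), "position" and "rotation" of the camera in the world; the wrist camera has in their place "hand_eye" (4x4, takes a point from camera to tool coordinates, whose origin is the TCP and whose axes are the flange's). Camera axes: x right, y down, z forward; pixel columns grow to the right and rows downward; lengths in m; the calibration is good to about 2 mm. The wrist camera is an equidistant fisheye: a pixel r from the principal point sees the ray r / f radians off the axis. A picture is of the moment at which its call begins: read the wrist's pose just before it. calibration takes no time and is no camera call.
- env.close_job(): hands the job in; it is judged then, once.
The state is a dict: "time_s": time; "q": joint angles; "qvel": joint speeds; "joint_efforts": joint torques, N m; "position": TCP position; "tool_rot": TCP orientation; "ft_force": force on the tool from outside, world axes, zero at the start; "wrist_torque": the same for the moment, N m; "grip_width": finger opening in m; "gripper_force": force on a finger pad.
Only numpy, scipy, OpenCV 4.12 (cv2) and the standard library are available. Lean on these libraries where they do the work, as an engineer would, in place of code of your own. Each camera call takes 0.05 s, during which the arm holds its last target. There are 200 camera calls.

## Working session

There is one attempt and no reset: what is moved stays moved. The work goes in short steps, Python scripts to look and compute and a tool call to move; the robot and the scene stay as the last step left them, time stands still between calls to the robot, and variables do not carry over. Pictures are saved under pics/ and viewed, at most 10 in all, crops included, and the job is handed in when it is done.

Besides the shell and the picture viewer there is one more tool, called after "Emit:" as name(argument=value, ...) on one line, values as JSON. jog_arm: Moves the arm, as the interface text tells. Its arguments: {"type":"object","properties":{"hand":{"type":"array"},"travel":{"type":"array"},"yaw":{"type":"array"},"grip_force":{"type":"number"}},"required":["hand","travel","yaw"]}

```bash
mkdir -p pics
python3 - <<'E'
from rig import env
import cv2,numpy as np
s=env.observe();print({k:np.round(v,3).tolist() for k,v in s.items()},env.finger_overhang)
for n in ("scene","side","wrist"):
    cv2.imwrite(f"pics/{n}0.png",env.get_image(n)[:,:,::-1]);c=env.calibration(n);print(n,{k:np.round(v,4).tolist() for k,v in c.items()})
a=[cv2.imread(f"pics/{n}0.png") for n in("scene","side","wrist")]
E
```

```text
{'time_s': 0.0, 'q': [59.629, 21.841, 74.385, -0.0, 83.859, -12.338], 'qvel': [-0.074, 0.062, -0.05, 0.002, -0.078, 0.022], 'joint_efforts': [0.0, -44.845, -23.128, -0.0, 0.005, 0.0], 'position': [0.17, 0.523, 0.248], 'tool_rot': [[-0.951, 0.31, -0.001], [0.31, 0.951, -0.001], [0.0, -0.001, -1.0]], 'ft_force': [0.275, -0.565, -0.903], 'wrist_torque': [-0.013, 0.054, 0.034], 'gripper_force': 0.0, 'grip_width': 0.085} 0.017
scene {'fx': 455.1243, 'fy': 455.1243, 'cx': 253.749, 'cy': 193.5117, 'position': [0.9536, -0.7611, 1.4892], 'rotation': [[0.8628, 0.4261, -0.2722], [0.5056, -0.7278, 0.4633], [-0.0007, -0.5374, -0.8433]]}
side {'fx': 357.1658, 'fy': 357.1658, 'cx': 261.482, 'cy': 189.1611, 'position': [0.4577, -1.0481, 0.803], 'rotation': [[0.9978, -0.0474, 0.0459], [-0.0647, -0.5621, 0.8245], [-0.0133, -0.8257, -0.564]]}
wrist {'fx': 297.3186, 'fy': 297.3186, 'cx': 256.9726, 'cy': 192.6314, 'hand_eye': [[0.0008, -0.9477, -0.3192, 0.082], [1.0, 0.0007, 0.0005, 0.0002], [-0.0002, -0.3192, 0.9477, -0.1243], [0.0, 0.0, 0.0, 1.0]]}
```

View pics/scene0.png

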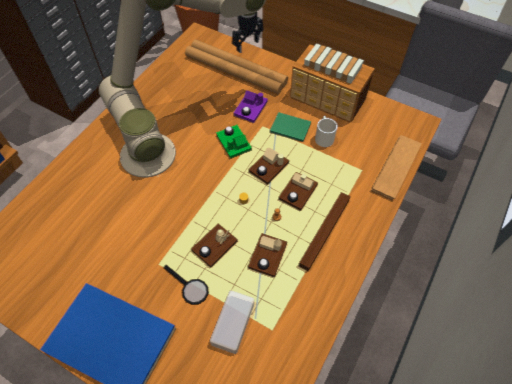

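View pics/side0.png

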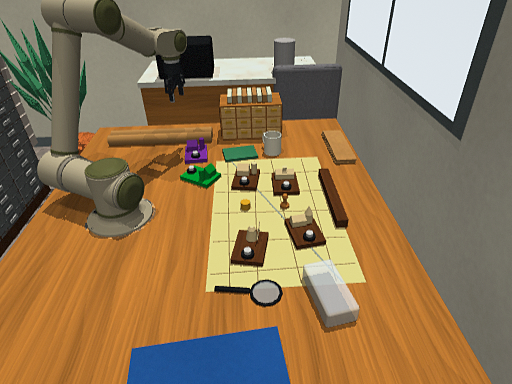

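The scene view shows four dark blocks, with buttons at about (262,170), (293,197), (205,251) and (263,263). In the side view the same buttons are at (244,181), (286,185), (247,253) and (309,235). Next I'll enlarge the crops to identify each block and triangulate the buttons.

```bash
cat > h.py <<'E'
from rig import env
import cv2,numpy as np
def ray(n,uv):
    c=env.calibration(n);R=np.array(c["rotation"])
    d=R@np.array([(uv[0]-c["cx"])/c["fx"],(uv[1]-c["cy"])/c["fy"],1]);return np.array(c["position"]),d/np.linalg.norm(d)
def onz(n,uv,z):
    p,d=ray(n,uv);return p+d*(z-p[2])/d[2]
def tri(a,b):
    (p,d),(q,e)=a,b
    s=np.linalg.lstsq(np.c_[d,-e],q-p,rcond=None)[0];x,y=p+s[0]*d,q+s[1]*e;return (x+y)/2,np.linalg.norm(x-y)
def blob(img,uv,r=9):
    x,y=map(int,uv);h=cv2.cvtColor(img[y-r:y+r+1,x-r:x+r+1],cv2.COLOR_BGR2HSV)
    m=((h[...,1]<50)&(h[...,2]>140)).astype(np.uint8)
    k,l,st,ce=cv2.connectedComponentsWithStats(m)
    if k<2:return None,0
    i=1+np.argmin([np.hypot(*(c-r))-0.2*a[4] for c,a in zip(ce[1:],st[1:])]);return ce[i]+[x-r,y-r],st[i,4]
E
python3 - <<'E'
from h import *
S=cv2.imread("pics/scene0.png");D=cv2.imread("pics/side0.png")
P=[((262,170),(244,181)),((293,197),(286,185)),((205,251),(247,253)),((263,263),(309,235))]
rows=[[],[]]
for a,b in P:
    (u,n),(v,m)=blob(S,a),blob(D,b);x,g=tri(ray("scene",u),ray("side",v))
    print(u.round(1),n,v.round(1),m,x.round(4),round(g,4),onz("scene",u,.044).round(4),onz("side",v,.044).round(4))
    for r,(I,c) in zip(rows,((S,a),(D,b))):
        r.append(cv2.resize(I[c[1]-36:c[1]+24,c[0]-25:c[0]+35],(200,200),interpolation=2))
cv2.imwrite("pics/crops.png",np.vstack([np.hstack(r) for r in rows]))
E
```

```text
[261.6 167.9] 25 [244.  177.9] 16 [0.4544 0.1507 0.0423] 0.0031 [0.4535 0.1506 0.044 ] [0.4557 0.1464 0.044 ]
[292.8 194.3] 26 [286.  182.5] 18 [0.6163 0.1044 0.0416] 0.0031 [0.6155 0.104  0.044 ] [0.617  0.0992 0.044 ]
[204.4 249.3] 29 [247.  249.3] 35 [ 0.4545 -0.2526  0.0406] 0.0012 [ 0.4551 -0.2534  0.044 ] [ 0.4551 -0.2566  0.044 ]
[263.2 261.6] 32 [309.1 231.9] 30 [ 0.6555 -0.1898  0.0417] 0.0016 [ 0.6553 -0.1903  0.044 ] [ 0.6555 -0.1932  0.044 ]
```

View pics/crops.png

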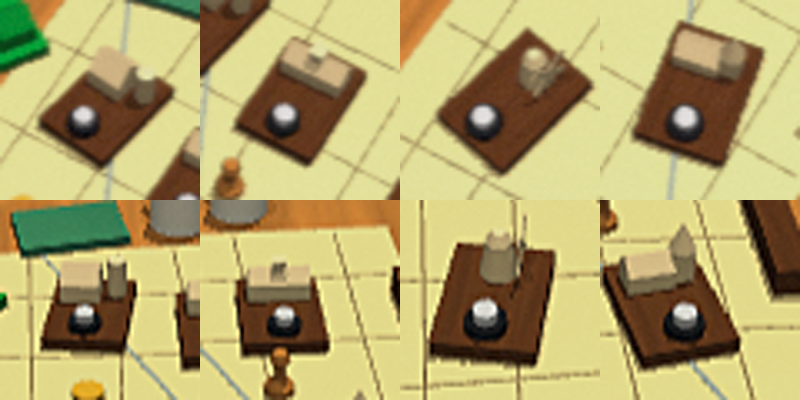

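View pics/wrist0.png

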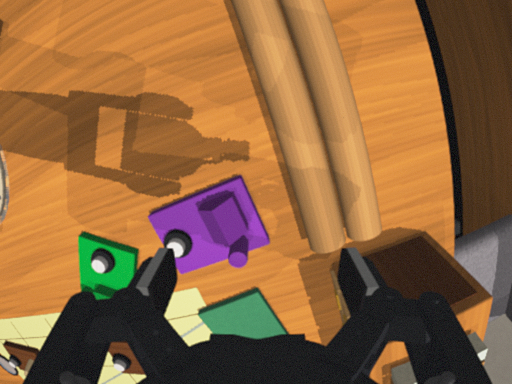

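Left to right, the crops show the barn, school, windmill (X sails) and church (pointed spire). So the church button is at about (0.655,-0.190) and the windmill button at about (0.455,-0.253), with measured heights near 0.041 against the 0.044 given. The wrist view shows only the decoys. I'll close the fingers and travel high to the church.

Emit:
jog_arm(hand=[0, 0, 0, 0, 0], travel=[[0.016, -0.024, 0], [0.032, -0.047, 0], [0.032, -0.047, 0], [0.032, -0.047, 0], [0.032, -0.047, 0]], yaw=[0, 0, 0, 0, 0], grip_force=20)

```text
time_s: 0.78
position: [0.3149, 0.3094, 0.2483]
tool_rot: [[-0.951, 0.309, 0.0], [0.309, 0.951, -0.0], [-0.0, -0.0, -1.0]]
ft_force: [0.8, 0.3, -0.6]
grip_width: 0.0001
gripper_force: 0.0
```

Emit:
jog_arm(hand=[0, 0, 0, 0, 0], travel=[[0.032, -0.047, 0], [0.032, -0.047, 0], [0.032, -0.047, 0], [0.032, -0.047, 0], [0.032, -0.047, 0]], yaw=[0, 0, 0, 0, 0])

```text
time_s: 1.4
position: [0.475, 0.0742, 0.2483]
tool_rot: [[-0.951, 0.31, -0.0], [0.31, 0.951, 0.0], [0.0, 0.0, -1.0]]
ft_force: [0.6, 0.9, 0.1]
grip_width: -0.0003
gripper_force: 0.0
```

Emit:
jog_arm(hand=[0, 0, 0, 0, 0], travel=[[0.032, -0.047, 0], [0.032, -0.047, -0.01], [0.032, -0.047, -0.02], [0.032, -0.047, -0.02], [0.016, -0.024, -0.02]], yaw=[0, 0, 0, 0, 0])

```text
time_s: 2.02
position: [0.6192, -0.1386, 0.1768]
tool_rot: [[-0.95, 0.311, -0.001], [0.311, 0.95, 0.0], [0.001, -0.0, -1.0]]
ft_force: [0.4, 0.6, -0.6]
grip_width: -0.0002
gripper_force: 0.0
```

```bash
cat >> h.py <<'E'
def wshot(name):
    s=env.observe();T=np.eye(4);T[:3,:3]=s["tool_rot"];T[:3,3]=s["position"];I=env.get_image("wrist")[:,:,::-1].copy()
    cv2.imwrite(f"pics/{name}.png",I);return I,T@np.array(env.calibration("wrist")["hand_eye"])
def wray(M,uv):
    c=env.calibration("wrist");a=np.array([uv[0]-c["cx"],uv[1]-c["cy"]])/c["fx"];t=np.hypot(*a)
    d=np.r_[a*np.sinc(t/np.pi),np.cos(t)];return M[:3,3],M[:3,:3]@d
def wpix(M,X):
    c=env.calibration("wrist");p=M[:3,:3].T@(np.array(X)-M[:3,3]);r=np.hypot(*p[:2]);t=np.arctan2(r,p[2])
    return np.array([c["cx"],c["cy"]])+c["fx"]*t*p[:2]/r
def meet(M,uv,z):
    p,d=wray(M,uv);return p+d*(z-p[2])/d[2]
E
python3 - <<'E'
from h import *
I,M=wshot("w1");print(env.observe()["position"])
np.save("M1.npy",M)
for X in [(.655,-.19,.044),(.4545,-.2526,.044)]: print(wpix(M,X),blob(I,wpix(M,X),40) if (wpix(M,X)>40).all() else 0)
E
```

```text
[ 0.61920257 -0.14029586  0.1736042 ]
[217.89935239 236.89851054] (array([216.53185596, 236.26869806]), np.int32(361))
[87.35475302 66.26548886] (array([89.75, 65.75]), np.int32(4))
```

View pics/w1.png

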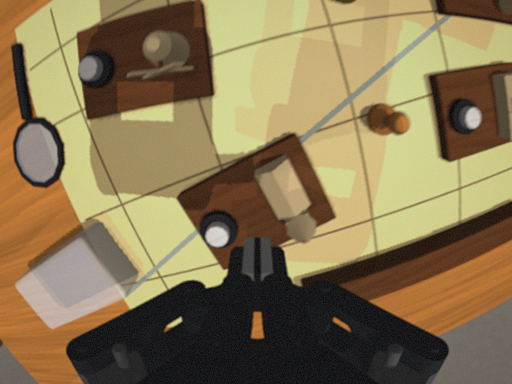

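The wrist view shows the church block with its button cap near (217,231) and spire near (303,228). The windmill block is at upper left, button near (93,68), with the X sails clearly visible. Moving over the church button now.

Emit:
jog_arm(hand=[0, 0, 0, 0, 0], travel=[[0.018, -0.025, 0], [0.018, -0.025, 0], [0, 0, -0.02], [0, 0, 0], [0, 0, 0]], yaw=[0, 0, 0, 0, 0])

```text
time_s: 2.7
position: [0.6543, -0.1857, 0.159]
tool_rot: [[-0.951, 0.309, 0.0], [0.309, 0.951, -0.0], [-0.0, -0.0, -1.0]]
ft_force: [-0.4, -0.2, 0.0]
grip_width: -0.0001
gripper_force: 0.0
```

Run:
```python
from h import *
I,M=wshot("w2");s=env.observe();print(s["position"],s["ft_force"]);np.save("M2.npy",M)
def cap(I,uv,r):
    x,y=np.int32(uv);g=cv2.cvtColor(I[y-r:y+r,x-r:x+r],cv2.COLOR_BGR2HSV)
    m=((g[...,1]<60)&(g[...,2]>170)).astype(np.uint8);C,_=cv2.findContours(m,0,1);c=max(C,key=cv2.contourArea)
    e=cv2.fitEllipse(c);return np.array(e[0])+[x-r,y-r],e[1],cv2.contourArea(c)
I1=cv2.imread("pics/w1.png");M1=np.load("M1.npy")
a=cap(I1,wpix(M1,(.655,-.19,.044)),22);b=cap(I,wpix(M,(.655,-.19,.044)),30);print(a,b,meet(M1,a[0],.044),meet(M,b[0],.044))
print(tri(wray(M1,a[0]),wray(M,b[0])))
tip=s["position"]+np.array(s["tool_rot"])[:,2]*env.finger_overhang;print("tip",tip,wpix(M,tip))
x,y=np.int32(wpix(M,(.655,-.19,.044)));A=cv2.resize(I1[186:286,167:267],(400,400),interpolation=2);B=cv2.resize(I[y-50:y+50,x-50:x+50],(400,400),interpolation=2);print(x,y)
cv2.imwrite("pics/c2.png",np.hstack([A,B]))
```

```text
[ 0.65446819 -0.18573001  0.15932786] [-1.02870679  0.30853878 -0.65644957]
(array([216.49889374, 236.1951046 ]), (18.06255340576172, 21.12552833557129), 298.0) (array([251.1953392 , 202.16119766]), (8.188714981079102, 22.401634216308594), 121.0) [ 0.65386942 -0.19103876  0.044     ] [ 0.65989173 -0.19241928  0.044     ]
(array([ 0.66431913, -0.19591204,  0.02513871]), np.float64(0.004561611740153911))
tip [ 0.65448723 -0.18573862  0.14232787] [256.50588883 252.79620786]
252 196
```

View pics/c2.png

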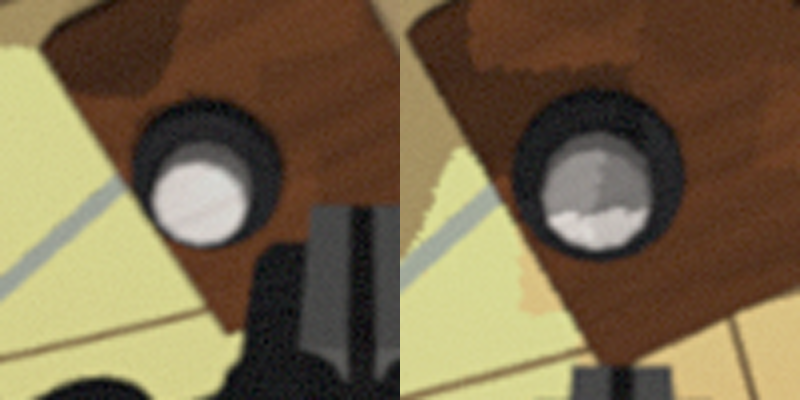

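Right crop: the cap centre is at about (251,196), half in the finger shadow. Left crop: the cap centre is (216.5,236). Both agree with a button centre of about (0.6545,-0.1905). Lowering to just above it.

Emit:
jog_arm(hand=[0, 0, 0, 0, 0], travel=[[0, -0.005, -0.02], [0, 0, -0.03], [0, 0, -0.02], [0, 0, -0.012], [0, 0, 0]], yaw=[0, 0, 0, 0, 0])

```text
time_s: 3.38
position: [0.6543, -0.1909, 0.0764]
tool_rot: [[-0.951, 0.309, -0.0], [0.309, 0.951, 0.0], [0.0, 0.0, -1.0]]
ft_force: [-0.7, -0.6, 0.1]
grip_width: 0.0003
gripper_force: 0.0
```

Run:
```python
from h import *
s=env.observe();print(s["position"],s["ft_force"])
I,M=wshot("w3");S=env.get_image("side")[:,:,::-1]
print(wpix(M,(.6545,-.1905,.044)))
cv2.imwrite("pics/c3.png",np.hstack([cv2.resize(I[160:300,187:327],(400,400),interpolation=2),cv2.resize(S[180:260,270:350],(400,400),interpolation=2)]))
```

```text
[ 0.65427107 -0.19087321  0.07635307] [-0.73243987 -0.56982845  0.14122296]
[257.20106736 239.50158327]
```

View pics/c3.png

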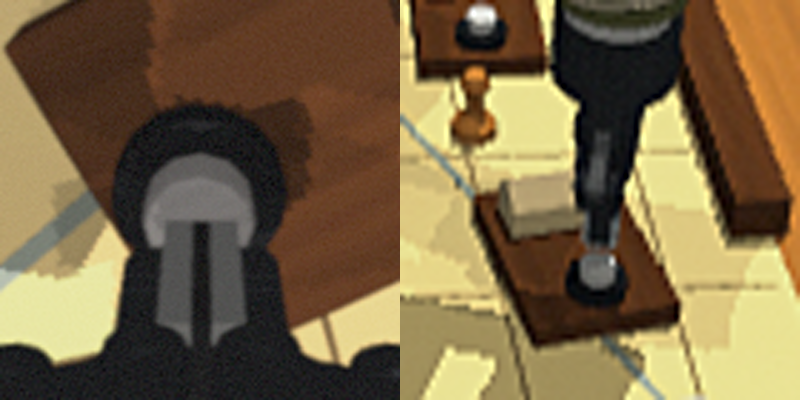

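Both crops show the closed tips centred on the cap with a small gap left. Pressing slowly while watching the force.

Emit:
jog_arm(hand=[0, 0, 0, 0, 0], travel=[[0, 0, -0.006], [0, 0, -0.004], [0, 0, -0.003], [0, 0, -0.003], [0, 0, 0]], yaw=[0, 0, 0, 0, 0])

```text
time_s: 4.1
position: [0.6543, -0.1911, 0.0603]
tool_rot: [[-0.951, 0.31, -0.0], [0.31, 0.951, -0.0], [0.0, -0.0, -1.0]]
ft_force: [-0.4, -0.2, 2.3]
grip_width: 0.0
gripper_force: 1.0
```

Emit:
jog_arm(hand=[0, 0, 0, 0, 0], travel=[[0, 0, -0.002], [0, 0, -0.002], [0, 0, -0.0015], [0, 0, -0.0005], [0, 0, 0]], yaw=[0, 0, 0, 0, 0])

```text
time_s: 4.72
position: [0.6544, -0.1911, 0.0545]
tool_rot: [[-0.951, 0.31, 0.0], [0.31, 0.951, -0.0], [-0.0, -0.0, -1.0]]
ft_force: [-1.3, 0.7, 4.5]
grip_width: -0.0002
gripper_force: 2.5
```

Emit:
jog_arm(hand=[0, 0, 0, 0, 0], travel=[[0, 0, -0.0008], [0, 0, 0], [0, 0, 0], [0, 0, 0], [0, 0, 0]], yaw=[0, 0, 0, 0, 0])

```text
time_s: 5.35
position: [0.6543, -0.1911, 0.0538]
tool_rot: [[-0.951, 0.31, 0.0], [0.31, 0.951, -0.0], [-0.0, -0.0, -1.0]]
ft_force: [-1.8, 0.7, 5.1]
grip_width: 0.0003
gripper_force: 2.7
```

Run:
```python
from h import *
F=[]
for i in range(5): env.get_image("side"); F.append(env.observe()["ft_force"])
print(np.mean(F,0),env.observe()["position"])
```

```text
[-1.339193    0.79928386  5.49144928] [ 0.65435804 -0.19109396  0.05385354]
```

The mean force is 5.5 N, which puts the button about 7 mm down. Releasing and moving to the windmill.

Emit:
jog_arm(hand=[0, 0, 0, 0, 0], travel=[[0, 0, 0.004], [0, 0, 0.006], [0, 0, 0.03], [0, 0, 0.04], [0, 0, 0.025]], yaw=[0, 0, 0, 0, 0])

```text
time_s: 6.22
position: [0.6545, -0.1911, 0.1604]
tool_rot: [[-0.951, 0.31, 0.001], [0.31, 0.951, -0.001], [-0.002, -0.0, -1.0]]
ft_force: [-1.0, 0.0, 0.1]
grip_width: 0.0002
gripper_force: 0.0
```

Emit:
jog_arm(hand=[0, 0, 0, 0, 0], travel=[[-0.05, -0.016, 0], [-0.05, -0.016, 0], [-0.05, -0.016, 0], [-0.05, -0.015, 0], [0, 0, 0]], yaw=[0, 0, 0, 0, 0])

```text
time_s: 6.85
position: [0.4519, -0.2546, 0.1587]
tool_rot: [[-0.95, 0.313, -0.001], [0.313, 0.95, 0.001], [0.001, 0.0, -1.0]]
ft_force: [-0.3, -0.5, 1.7]
grip_width: 0.0
gripper_force: 0.0
```

Run:
```python
from h import *
I,M=wshot("w4");s=env.observe();print(s["position"]);uv=wpix(M,(.4545,-.2526,.044));print(uv)
I1=cv2.imread("pics/w1.png");M1=np.load("M1.npy");v=wpix(M1,(.4545,-.2526,.044));print(v)
def circ(I,uv,r):  # dark collar ring + inner cap
    x,y=np.int32(uv);g=cv2.cvtColor(I[y-r:y+r,x-r:x+r],cv2.COLOR_BGR2HSV)
    m=((g[...,1]<60)&(g[...,2]>95)).astype(np.uint8);C,_=cv2.findContours(m,0,1);c=max(C,key=cv2.contourArea);e=cv2.fitEllipse(cv2.convexHull(c));return np.array(e[0])+[x-r,y-r],e[1]
a=circ(I,uv,22);b=circ(I1,v,20);print(a,meet(M,a[0],.044),b,meet(M1,b[0],.044),tri(wray(M,a[0]),wray(M1,b[0])))
x,y=np.int32(uv);S=env.get_image("side")[:,:,::-1]
cv2.imwrite("pics/c4.png",np.hstack([cv2.resize(I[y-50:y+50,x-50:x+50],(400,400),interpolation=2),cv2.resize(S[180:260,270:350],(400,400),interpolation=2)]));print(x,y)
```

```text
[ 0.45358284 -0.25448783  0.15883804]
[259.75587879 196.45432802]
[87.35475302 66.26548886]
(array([258.13549042, 194.7472229 ]), (26.929244995117188, 27.659860610961914)) [ 0.45260678 -0.25343408  0.044     ] (array([87.20440292, 68.11194038]), (18.25448226928711, 23.601318359375)) [ 0.45612821 -0.25335434  0.044     ] (array([ 0.4544383 , -0.25458822,  0.04015778]), np.float64(0.0018345817382766636))
259 196
```

View pics/c4.png

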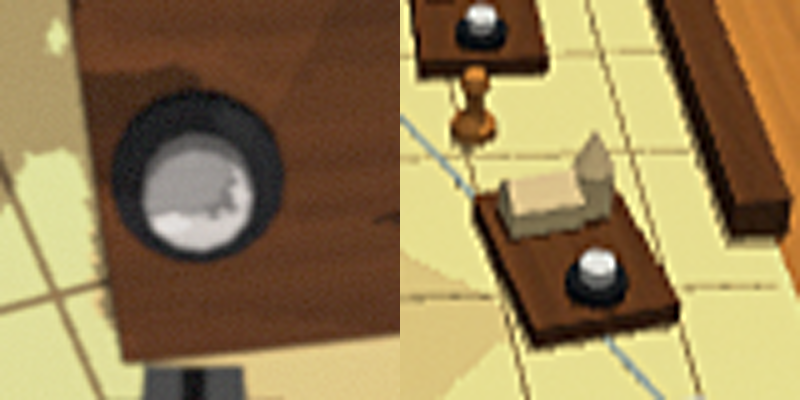

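Left crop: the windmill cap centre is at about (258.5,196), so the button is near (0.454,-0.253). Right crop: the church button is back up and its block has not moved. Descending on the windmill button.

Emit:
jog_arm(hand=[0, 0, 0, 0, 0], travel=[[0, 0.001, -0.02], [0, 0, -0.03], [0, 0, -0.025], [0, 0, -0.015], [0, 0, 0]], yaw=[0, 0, 0, 0, 0])

```text
time_s: 7.58
position: [0.455, -0.2524, 0.0675]
tool_rot: [[-0.951, 0.308, -0.001], [0.308, 0.951, 0.001], [0.002, 0.001, -1.0]]
ft_force: [0.9, -0.0, 0.2]
grip_width: -0.0002
gripper_force: 0.0
```

Emit:
jog_arm(hand=[0, 0, 0, 0, 0], travel=[[0, 0, -0.003], [0, 0, -0.003], [0, 0, -0.002], [0, 0, 0], [0, 0, 0]], yaw=[0, 0, 0, 0, 0])

```text
time_s: 8.2
position: [0.4545, -0.2531, 0.0608]
tool_rot: [[-0.951, 0.31, 0.001], [0.31, 0.951, -0.0], [-0.001, -0.0, -1.0]]
ft_force: [0.8, 0.9, 1.4]
grip_width: 0.0004
gripper_force: 0.9
```

Contact at 0.061. Now about 7 mm down, to 0.0538.

Emit:
jog_arm(hand=[0, 0, 0, 0, 0], travel=[[0, 0, -0.002], [0, 0, -0.002], [0, 0, -0.002], [0, 0, -0.001], [0, 0, 0]], yaw=[0, 0, 0, 0, 0])

```text
time_s: 8.82
position: [0.4545, -0.2531, 0.0536]
tool_rot: [[-0.951, 0.31, 0.0], [0.31, 0.951, -0.0], [-0.001, -0.0, -1.0]]
ft_force: [1.2, 0.8, 6.0]
grip_width: -0.0
gripper_force: 2.8
```

Run:
```python
from h import *
F=[]
for i in range(6): env.get_image("side"); F.append(env.observe()["ft_force"])
print(np.mean(F,0),env.observe()["position"])
```

```text
[0.83869373 1.19401393 5.33261635] [ 0.45446256 -0.25311343  0.05368242]
```

At 5.3 N the button is well past 5 mm. Drawing back.

Emit:
jog_arm(hand=[0, 0, 0, 0, 0], travel=[[0, 0, 0.004], [0, 0, 0.006], [0, 0, 0.03], [0, 0, 0.04], [0, 0, 0.04]], yaw=[0, 0, 0, 0, 0])

```text
time_s: 9.75
position: [0.4537, -0.2528, 0.1745]
tool_rot: [[-0.951, 0.31, -0.002], [0.31, 0.951, 0.001], [0.002, 0.0, -1.0]]
ft_force: [-0.2, -1.2, -0.3]
grip_width: 0.0001
gripper_force: 0.0
```

Emit:
jog_arm(hand=[0, 0, 0, 0, 0], travel=[[-0.02, 0, 0.04], [-0.03, 0, 0.03], [-0.03, 0, 0], [0, 0, 0], [0, 0, 0]], yaw=[0, 0, 0, 0, 0])

```text
time_s: 10.38
position: [0.3744, -0.2531, 0.2434]
tool_rot: [[-0.951, 0.31, -0.0], [0.31, 0.951, 0.0], [0.001, 0.0, -1.0]]
ft_force: [0.5, -0.3, 0.3]
grip_width: 0.0
gripper_force: 0.0
```

Run:
```python
from h import *
D=env.get_image("side")[:,:,::-1];S=env.get_image("scene")[:,:,::-1];D0=cv2.imread("pics/side0.png");S0=cv2.imread("pics/scene0.png")
for a,b in [((262,170),(244,181)),((293,197),(286,185)),((205,251),(247,253)),((263,263),(309,235))]:
    print(*[(blob(I,p)[0]) for I,p in((S0,a),(S,a),(D0,b),(D,b))])
cv2.imwrite("pics/end.png",np.hstack([cv2.resize(I[140:290,170:350],(400,333),interpolation=2) for I in (S,D)]))
s=env.observe();print(s["time_s"],s["position"],s["ft_force"])
```

```text
[261.56 167.92] [261.5 168. ] [244.    177.875] [244.    177.875]
[292.76923077 194.30769231] [292.74074074 194.40740741] [286.  182.5] [286.  182.5]
[204.4137931  249.27586207] [204.4137931  249.27586207] [247.02857143 249.28571429] [247.18181818 249.3030303 ]
[263.15625 261.625  ] [263.14705882 261.61764706] [309.06666667 231.93333333] [309.06666667 231.93333333]
10.475 [ 0.37470431 -0.25301855  0.24320583] [-0.95734922  0.01480922 -0.66808027]
```

View pics/end.png

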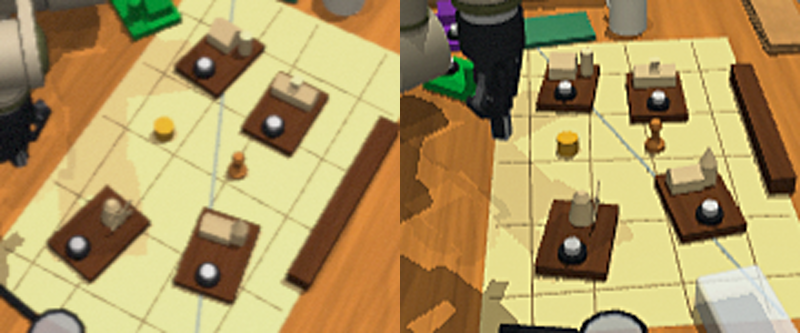

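Both views show every block where it started, all buttons up (cap centres unchanged to within 0.2 px), and the arm clear.

```bash
python3 -c "
from rig import env
print(env.close_job())"
```

```text
the job is handed in; nothing more can be done
None
```

I pressed the church button and then the windmill button, each about 7 mm down; both came back up with no block moved, and the arm is drawn back; the job was handed in at about 10.5 s, with no verdict returned.

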